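Pack the full canister in the shipping fixture

ROBOT

A 6-joint arm with a two-finger parallel gripper is mounted at the origin on the work surface. World frame = base frame: x ahead of the robot, y to its left, z up, the work surface at z = 0. Lengths are in m, angles in rad, forces in N, time in s.
With the tool pointing down it reaches from about 0.25 to 0.725 m from the base axis. Payload 4 kg.
Tool frame: the origin (TCP) lies between the finger pads; the fingertips stand 25 mm ahead of it and the grasp point (between the pads) lies 6 mm ahead of it; z points along the fingers, y is the line along which they close (so a half turn about z gives the same grasp; the last joint's range is limited). The gripper opens to 85 mm and grips with 20 to 120 N. Pads are 22 mm wide; open, the fingers measure 114 mm over their backs; the gripper's body (76 mm by 85 mm) begins 54 mm behind the grasp point. The pads swing forward as they close: fully open they stand 13 mm farther back than shut.
Start: joints at [-1.234, 0.241, 0.005, 1.335, 0, 1.571], TCP at [0.165, -0.472, 0.233] pointing down, gripper open.
Joint ranges: [-2.72, 2.72], [-1.05, 1.87], [-1.09, 1.28], [-1.99, 2.15], [-1.42, 1.44], [-3.14, 3.14]. Speed limits (rad/s): [2.79, 2.79, 3.14, 3.14, 3.14, 3.14].

INTERFACE

Orientations are given as a unit quaternion [x, y, z, w].
In Python, from workcell import bot gives the robot as it stands. The module is installed in compiled form; this text tells all that it offers.
- The arm moves only by the shell command python3 -m pendant 'ROWS'. ROWS is JSON, one flat list of numbers, 7 for each row, row after row: the shift along the tool's x, y, z normalised to -1 to 1, where 1 is 0.5 m, then the turn, a rotation vector about the tool's x, y, z normalised to -1 to 1, where 1 is 180 degrees, then the opening, from 0 (shut) to 1 (fully open). In form: [tx, ty, tz, ax, ay, az, fingers, tx, ty, tz, ax, ay, az, fingers, ...]. A call has exactly 10 rows; each row is the pose to reach, as a shift and turn from the pose commanded when the call began, along the tool's axes at that moment, turning the shorter way round; what a row does not reach only later rows make up. A row lasts 1/12 s, in which the tool goes at most 41.7 mm and 7.16 degrees, less where a joint would pass 70% of its speed; a pose out of reach is approached as far as the arm can. A call with a number of a shift or a turn outside -1 to 1 is refused whole. A call with a gripper value outside its range is refused whole. The fingers move at their own pace and stop on an object; the grip force is fixed at half the most. Time passes only in rows, so rows that repeat a pose let the fingers close, or fill a call up. It gives the time, the measured TCP pose, the force, the opening and the grip force at its end, in the units of the state.
- bot.get_obs(): the state, without advancing time (a new reading comes with each control period).
- bot.camera(name): name is "scene" or "top" or "wrist"; returns a dict with "pixels" (480x640x3 uint8, red, green, blue), "mtx" (3x3 intrinsics, pixels), "cam_to_world" (4x4, takes a point from camera to world coordinates); the wrist camera has in their place "hand_eye" (4x4, takes a point from camera to tool coordinates, whose origin is the TCP and whose axes are the flange's). Camera axes: x right, y up, looking along -z (the intrinsics and any distortion apply to the point x, -y, -z); pixel columns grow to the right and rows downward; lengths in m; the calibration is good to about 2 mm. A picture is of the moment at which its call begins: read the wrist's pose just before it. There is no depth.
- bot.job_done(): hands the job in; it is judged then, once.
The state is a dict: "clock": time; "joint_pos": joint angles; "joint_vel": joint speeds; "tau": joint torques, N m; "eef_pos": TCP position; "tool_rot": TCP orientation; "ft_force": force on the tool from outside, world axes, zero at the start; "ft_torque": the same for the moment, N m; "grip_width": finger opening in m; "grasp_force": force on a finger pad.
Only numpy, scipy, OpenCV 4.12 (cv2) and the standard library are available. Lean on these libraries where they do the work, as an engineer would, in place of code of your own. Each camera call takes 0.05 s, during which the arm holds its last target. There are 200 camera calls.

TASK

Only one of the three identical green canisters is full of steel balls: find it by lifting them, stand it upright in the orange pocket of the grey fixture and leave the two empty ones standing on the bench, clear of the fixture. Then take the cover plate by its red grip and, keeping it level, lower it gently over both pins until it lies flat on the two columns. Set everything down gently without dropping it, never tip a canister over, and leave the V-block and the setting ring where they are.

Things in the scene. Friction and masses are not known exactly. Their poses are not given: they have to be found in the camera images.
- canister_a: closed upright cylindrical canister, green body with a thin yellow band and grey lid, 50 mm diameter, 70 mm high over all; the three look identical. Origin at the centre of its underside, z up. Exactly one of the three (it changes from run to run) is full of steel balls and weighs 450 to 680 g; the other two are empty and weigh 110 to 190 g. Which one is full can only be felt by lifting. It stands on the bench
- canister_b: closed upright cylindrical canister, green body with a thin yellow band and grey lid, 50 mm diameter, 70 mm high over all; the three look identical. Origin at the centre of its underside, z up. Exactly one of the three (it changes from run to run) is full of steel balls and weighs 450 to 680 g; the other two are empty and weigh 110 to 190 g. Which one is full can only be felt by lifting. It stands on the bench
- canister_c: closed upright cylindrical canister, green body with a thin yellow band and grey lid, 50 mm diameter, 70 mm high over all; the three look identical. Origin at the centre of its underside, z up. Exactly one of the three (it changes from run to run) is full of steel balls and weighs 450 to 680 g; the other two are empty and weigh 110 to 190 g. Which one is full can only be felt by lifting. It stands on the bench
- fixture: grey base plate fixed to the bench, 90 mm (its x) by 220 mm (its y), 12 mm thick, with a square orange-rimmed pocket in the middle and a dark steel column with a bright locating pin near each end of y. Origin at the centre of its underside on the bench, z up. It does not move
- pocket (a point): centre of the pocket floor on the fixture, 12 mm above the bench; the pocket is 57 mm square inside, its rim 5 mm wide and 6 mm high. Axes as the fixture's. A canister standing in it tops out 4 mm below the column tops
- shoulder_0 (a point): top face of a fixture column (24 mm diameter), on the axis of its locating pin, 86 mm above the bench; the pin (10 mm diameter, top 8 mm tapered to 4 mm) rises 22 mm above this point. It lies at -85 mm along the fixture's y
- shoulder_1 (a point): top face of a fixture column (24 mm diameter), on the axis of its locating pin, 86 mm above the bench; the pin (10 mm diameter, top 8 mm tapered to 4 mm) rises 22 mm above this point. It lies at +85 mm along the fixture's y
- cover: loose aluminium cover plate, 60 mm (its x) by 205 mm (its y) by 10 mm thick, 320 g, with a red grip block on the middle of its top: 18 mm wide (x), 60 mm long (y), 40 mm high, so its top is 50 mm above the underside. Balanced about its middle. Origin at the centre of its underside, z up. It starts lying flat on the bench, grip up, and fits the fixture either way round
- hole_0 (a point): centre of a 13 mm through hole at the underside of the cover, at -85 mm along the cover's y. Either hole fits either pin
- hole_1 (a point): centre of a 13 mm through hole at the underside of the cover, at +85 mm along the cover's y. Either hole fits either pin
- v_block: bystander: steel V-block, 50 x 45 x 34 mm, origin at the centre of its underside; leave it alone
- setting_ring: bystander: flat steel ring lying on the bench, 60 mm outside diameter, 18 mm high, origin at the centre of its underside; leave it alone
Things that resemble listed ones, but are neither listed nor needed, are in the scene too. Several things look just like the cover: the one meant starts nearest to the robot's base.

How it is judged:
On the way, in this order (a step that is already met when the one before it is completed fails the run):
1. a canister has been lifted clear of the bench (height (world z) of any of canister_a, canister_b, canister_c above 0.012 m), for 0.1 s.
2. the full canister stands released and upright in the pocket (((horizontal distance between canister_a and pocket below 0.007 m and z of canister_a in the frame of pocket below 0.003 m and angle between canister_a's own z axis and vertical below 0.06 rad and contact force between canister_a and fixture above 3.4 N and contact force between canister_a and the fingers below 0.1 N) or (horizontal distance between canister_b and pocket below 0.007 m and z of canister_b in the frame of pocket below 0.003 m and angle between canister_b's own z axis and vertical below 0.06 rad and contact force between canister_b and fixture above 3.4 N and contact force between canister_b and the fingers below 0.1 N) or (horizontal distance between canister_c and pocket below 0.007 m and z of canister_c in the frame of pocket below 0.003 m and angle between canister_c's own z axis and vertical below 0.06 rad and contact force between canister_c and fixture above 3.4 N and contact force between canister_c and the fingers below 0.1 N))), for 0.2 s.
3. the cover lies flat on both columns, with both pins through its holes (((distance between hole_0 and shoulder_0 below 0.004 m and distance between hole_1 and shoulder_1 below 0.004 m) or (distance between hole_0 and shoulder_1 below 0.004 m and distance between hole_1 and shoulder_0 below 0.004 m)) and angle between cover's own z axis and vertical below 0.03 rad), for 0.2 s.
At the end, for the whole second after the job is handed in: Full canister (over 3.4 N on the pocket floor) upright in the pocket within 7 mm of its centre; the two others upright on the bench, over 70 mm from it; cover flat on both columns, each hole within 4 mm of a column top centre, tilt under 0.03 rad; all at rest, canister tilts under 0.06 rad (all of step 3 and ((horizontal distance between canister_a and pocket below 0.007 m and z of canister_a in the frame of pocket below 0.003 m and angle between each of canister_a, canister_b, canister_c's own z axis and vertical below 0.06 rad and contact force between canister_a and fixture above 3.4 N and contact force between canister_a and the fingers below 0.1 N and linear speed of each of canister_a, canister_b, canister_c below 0.02 m/s and angular speed of each of canister_a, canister_b, canister_c below 0.2 rad/s and height (world z) of each of canister_b, canister_c below 0.004 m and horizontal distance between each of canister_b, canister_c and pocket above 0.07 m) or (horizontal distance between canister_b and pocket below 0.007 m and z of canister_b in the frame of pocket below 0.003 m and angle between each of canister_b, canister_a, canister_c's own z axis and vertical below 0.06 rad and contact force between canister_b and fixture above 3.4 N and contact force between canister_b and the fingers below 0.1 N and linear speed of each of canister_b, canister_a, canister_c below 0.02 m/s and angular speed of each of canister_b, canister_a, canister_c below 0.2 rad/s and height (world z) of each of canister_a, canister_c below 0.004 m and horizontal distance between each of canister_a, canister_c and pocket above 0.07 m) or (horizontal distance between canister_c and pocket below 0.007 m and z of canister_c in the frame of pocket below 0.003 m and angle between each of canister_c, canister_a, canister_b's own z axis and vertical below 0.06 rad and contact force between canister_c and fixture above 3.4 N and contact force between canister_c and the fingers below 0.1 N and linear speed of each of canister_c, canister_a, canister_b below 0.02 m/s and angular speed of each of canister_c, canister_a, canister_b below 0.2 rad/s and height (world z) of each of canister_a, canister_b below 0.004 m and horizontal distance between each of canister_a, canister_b and pocket above 0.07 m)) and linear speed of cover below 0.02 m/s and angular speed of cover below 0.2 rad/s); the robot touches nothing.
It fails at once if a canister is tipped over (more than 0.6 rad) (angle between any of canister_a, canister_b, canister_c's own z axis and vertical above 0.6 rad).
It fails at once if the cover is tilted by more than 0.3 rad (angle between cover's own z axis and vertical above 0.3 rad).
It fails at once if the cover strikes or is forced onto the fixture with more than 80 N (contact force between cover and fixture above 80 N).
It fails at once if the cover or a canister is dropped (moves faster than 0.4 m/s out of the fingers: a fall of 8 mm) ((linear speed of canister_a above 0.4 m/s and contact force between canister_a and the fingers below 0.1 N) or (linear speed of canister_b above 0.4 m/s and contact force between canister_b and the fingers below 0.1 N) or (linear speed of canister_c above 0.4 m/s and contact force between canister_c and the fingers below 0.1 N) or (linear speed of cover above 0.4 m/s and contact force between cover and the fingers below 0.1 N)).
It fails at once if the V-block or setting ring is shifted by more than 20 mm (distance of any of v_block, setting_ring from where it was at the start of the episode above 0.02 m).
It also fails if it takes over 72 s, if anything falls off the work surface, if the arm or the gripper's body presses on something with over 40 N, if the wrist force passes 120 N, or if a joint passes its speed limit or range.

## Working session

There is one attempt and no reset: what is moved stays moved. The work goes in short steps, Python scripts to look and compute and a shell command to move; the robot and the scene stay as the last step left them, time stands still between calls to the robot, and variables do not carry over. Pictures are saved under pics/ and viewed, at most 10 in all, crops included, and the job is handed in when it is done.

```bash
mkdir -p pics
python3 - <<'E'
from workcell import bot
import cv2,pickle
o=bot.get_obs();print({k:o[k] for k in("clock","eef_pos","tool_rot","grip_width")})
d={}
for n in("top","scene"):
    c=bot.camera(n);d[n]=c;cv2.imwrite(f"pics/{n}0.png",c["pixels"][...,::-1]);print(n,c.keys(),c["mtx"],c["cam_to_world"])
pickle.dump(d,open("v0.pkl","wb"))
E
```

```text
{'clock': 0.0, 'eef_pos': array([ 0.16503137, -0.4712973 ,  0.23170204]), 'tool_rot': array([ 9.85852281e-01,  1.67613029e-01, -1.73489529e-04, -1.05938592e-03]), 'grip_width': 0.0850339000671346}
top dict_keys(['pixels', 'mtx', 'cam_to_world']) [[445.23672884   0.         318.55996144]
 [  0.         445.23672884 241.40089406]
 [  0.           0.           1.        ]] [[-2.06826609e-02  9.94968757e-01 -9.80275496e-02  4.28233035e-01]
 [-9.99785247e-01 -2.07103660e-02  7.35019463e-04 -7.92592839e-02]
 [-1.29886503e-03  9.80217001e-02  9.95183430e-01  1.40332374e+00]
 [ 0.00000000e+00  0.00000000e+00  0.00000000e+00  1.00000000e+00]]
scene dict_keys(['pixels', 'mtx', 'cam_to_world']) [[488.59291537   0.         326.52966655]
 [  0.         488.59291537 243.11477693]
 [  0.           0.           1.        ]] [[-0.87826543 -0.3223389   0.35319608  0.96131193]
 [ 0.47799161 -0.61218524  0.62988352  0.65221961]
 [ 0.01318547  0.72202968  0.69173642  0.89368931]
 [ 0.          0.          0.          1.        ]]
```

View pics/top0.png

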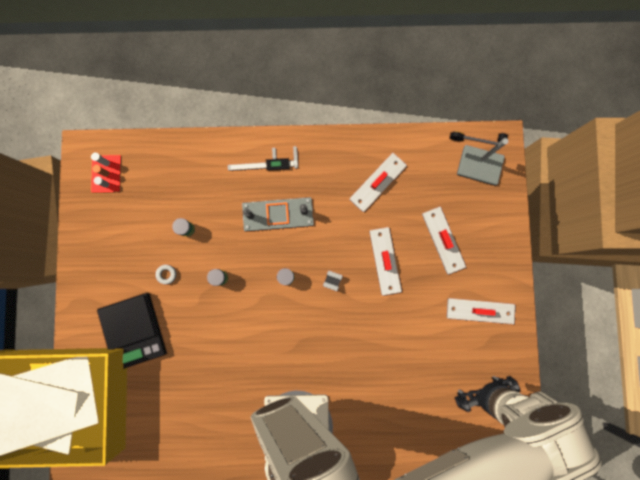

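View pics/scene0.png

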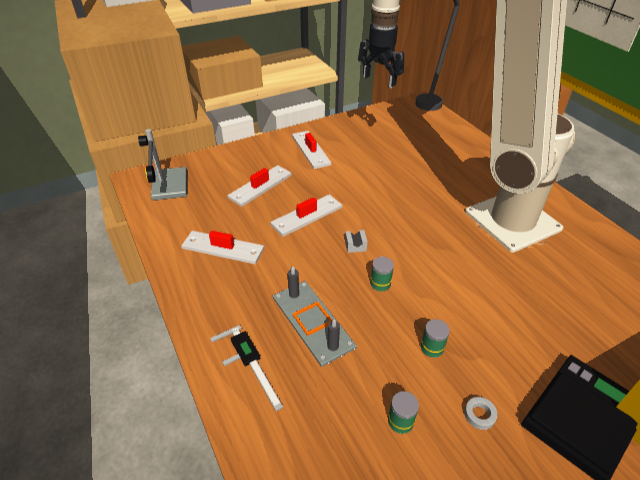

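The top view shows canisters at about (183,228), (217,277) and (286,277). The fixture is at (278,213), with the V-block at (333,281) and the ring at (166,274). There are four cover-like plates at (385,261), (481,312), (443,240) and (377,181). Next I'll turn these into positions.

```bash
cat > h.py <<'E'
import numpy as np,cv2
from scipy.spatial.transform import Rotation as R
def T_of(c,obs=None):
    if "cam_to_world" in c: return np.array(c["cam_to_world"])
    T=np.eye(4);T[:3,:3]=R.from_quat(obs["tool_rot"]).as_matrix();T[:3,3]=obs["eef_pos"]
    return T@np.array(c["hand_eye"])
def ray(c,uv,z,obs=None):
    uv=np.atleast_2d(np.array(uv,float));T=T_of(c,obs);K=c["mtx"]
    d=np.c_[(uv[:,0]-K[0,2])/K[0,0],-(uv[:,1]-K[1,2])/K[1,1],-np.ones(len(uv))]@T[:3,:3].T
    s=(z-T[2,3])/d[:,2]
    return T[:3,3]+s[:,None]*d
def px(c,p,obs=None):
    T=T_of(c,obs);q=np.linalg.inv(T)@np.r_[p,1];K=c["mtx"]
    return np.array([K[0,2]+K[0,0]*q[0]/-q[2],K[1,2]-K[1,1]*q[1]/-q[2]])
def blobs(m,lo):
    cs,_=cv2.findContours(m.astype(np.uint8),cv2.RETR_EXTERNAL,cv2.CHAIN_APPROX_NONE)
    return [k for k in cs if cv2.contourArea(k)>lo]
def masks(im):
    h=cv2.cvtColor(im,cv2.COLOR_RGB2HSV).astype(int);H,S,V=h[...,0],h[...,1],h[...,2]
    return dict(red=((H<4)|(H>176))&(S>190)&(V>120),green=(H>45)&(H<95)&(S>100)&(V>25),
      white=(S<40)&(V>150),grey=(S<60)&(V>90)&(V<190),orange=(H>4)&(H<13)&(S>190)&(V>150))
E
cat > a.py <<'E'
import pickle;from h import *
d=pickle.load(open("v0.pkl","rb"))
for n in("top","scene"):
    c=d[n];m=masks(c["pixels"]);print(n)
    for k,z,lo in(("red",.05,30),("white",.01,300),("grey",.07,80),("orange",.018,20),("green",.03,30)):
        for b in blobs(m[k],lo):
            (u,v),wh,a=cv2.minAreaRect(b)
            if cv2.contourArea(b)>3000: continue
            mu=cv2.moments(b);u,v=mu["m10"]/mu["m00"],mu["m01"]/mu["m00"]
            p=ray(c,(u,v),z)[0]
            q=ray(c,cv2.boxPoints(cv2.minAreaRect(b)),z)[:,:2];e=np.diff(q[:3],axis=0);L=np.linalg.norm(e,axis=1);e=e[L.argmax()]
            if n=="scene" and not(0.1<p[0]<.8): continue
            print(k,(int(u),int(v)),p[:2].round(4),"L",L.round(3),"ang",np.degrees(np.arctan2(e[1],e[0])).round(1),"r",np.hypot(*p[:2]).round(3))
E
python3 a.py
```

```text
top
red (483, 311) [ 0.3395 -0.5729] L [0.012 0.061] ang -96.3 r 0.666
red (386, 260) [ 0.5001 -0.2851] L [0.015 0.051] ang -170.7 r 0.576
red (446, 239) [ 0.5602 -0.4698] L [0.019 0.05 ] ang -156.1 r 0.731
red (379, 179) [ 0.7494 -0.2716] L [0.053 0.011] ang -46.0 r 0.797
red (113, 174) [0.782  0.5508] L [0.112 0.055] ang -0.8 r 0.957
white (480, 310) [ 0.3393 -0.5774] L [0.054 0.203] ang -96.2 r 0.67
white (384, 261) [ 0.4987 -0.285 ] L [0.057 0.202] ang -171.0 r 0.574
white (442, 240) [ 0.5606 -0.4701] L [0.058 0.2  ] ang -159.9 r 0.732
white (376, 182) [ 0.7496 -0.2684] L [0.2   0.056] ang -44.0 r 0.796
grey (596, 423) [ 0.0135 -0.8731] L [0.043 0.053] ang 175.2 r 0.873
grey (272, 447) [-0.0346  0.0652] L [0.079 0.206] ang -154.0 r 0.074
grey (80, 399) [0.1125 0.621 ] L [0.058 0.033] ang -2.3 r 0.631
grey (324, 435) [-0.0043 -0.0852] L [0.131 0.298] ang -157.7 r 0.085
grey (636, 305) [ 0.3489 -1.0183] L [0.018 0.109] ang 174.8 r 1.076
grey (35, 316) [0.3537 0.7621] L [0.191 0.108] ang 0.5 r 0.84
grey (215, 276) [0.4592 0.2297] L [0.045 0.042] ang -91.2 r 0.513
grey (285, 276) [0.
[... 1831 characters left out ...]
L [0.157 0.223] ang 76.8 r 0.955
grey (350, 106) [ 0.1415 -0.66  ] L [0.085 0.053] ang -120.0 r 0.675
grey (279, 106) [ 0.3578 -0.769 ] L [0.268 0.231] ang 180.0 r 0.848
grey (214, 4) [ 0.2145 -1.8529] L [0.294 0.173] ang 153.9 r 1.865
green (398, 428) [0.6392 0.3595] L [0.016 0.043] ang 138.7 r 0.733
green (400, 420) [0.626 0.348] L [0.03  0.048] ang 136.5 r 0.716
green (608, 389) [0.2288 0.4894] L [0.03  0.054] ang 106.8 r 0.54
green (430, 352) [0.4869 0.2549] L [0.02  0.045] ang 129.2 r 0.55
green (432, 343) [0.4687 0.2397] L [0.039 0.048] ang 129.7 r 0.526
green (379, 286) [0.4817 0.0533] L [0.021 0.044] ang 135.2 r 0.485
green (380, 277) [0.4628 0.0308] L [0.043 0.048] ang 139.8 r 0.464
```

```bash
cat >> h.py <<'E'
def down(phi):  # tool down, tool x at world angle phi (deg)
    a=np.radians(phi);x=np.array([np.cos(a),np.sin(a),0]);z=np.array([0,0,-1.]);return R.from_matrix(np.c_[x,np.cross(z,x),z])
def go(p,phi,obs):
    r=R.from_quat(obs["tool_rot"]);s=r.inv().apply(np.array(p)-obs["eef_pos"])
    w=(r.inv()*down(phi)).as_rotvec()
    print("row",(s/.5).round(4),(w/np.pi).round(4),"dist",np.linalg.norm(s).round(3))
E
python3 -m pendant '[0.58,-0.49,-0.1,0,0,-0.2,1, 0.58,-0.49,-0.1,0,0,-0.2,1, 0.58,-0.49,-0.1,0,0,-0.2,1, 0.58,-0.49,-0.1,0,0,-0.2,1, 0.58,-0.49,-0.1,0,0,-0.2,1, 0.58,-0.49,-0.1,0,0,-0.2,1, 0.58,-0.49,-0.1,0,0,-0.2,1, 0.58,-0.49,-0.1,0,0,-0.2,1, 0.58,-0.49,-0.1,0,0,-0.2,1, 0.58,-0.49,-0.1,0,0,-0.2,1]'
python3 - <<'E'
from h import *;from workcell import bot
o=bot.get_obs();c=bot.camera("wrist");print(o["eef_pos"],c["hand_eye"],c["mtx"]);cv2.imwrite("pics/w1.png",c["pixels"][...,::-1])
go((.5,.09,.32),93,o)
E
```

```text
clock: 0.93
eef_pos: [0.3603, -0.1404, 0.2833]
tool_rot: [0.884, 0.467, 0.001, -0.0]
ft_force: [0.0, 0.0, 0.7]
grip_width: 0.0851
grasp_force: 0.0
[ 0.36028839 -0.14035978  0.28326707] [[ 4.41125842e-04  9.66092675e-01  2.58195177e-01  6.54295202e-02]
 [ 9.99999232e-01 -7.25252716e-04  1.00519241e-03  1.35659828e-04]
 [ 1.15836578e-03  2.58194535e-01 -9.66092252e-01 -1.40403764e-01]
 [ 0.00000000e+00  0.00000000e+00  0.00000000e+00  1.00000000e+00]] [[384.58980325   0.         323.51375982]
 [  0.         384.58980325 230.51625319]
 [  0.           0.           1.        ]]
row [ 0.5383 -0.0284 -0.0721] [ 0.0005 -0.0007 -0.207 ] dist 0.272
```

```bash
python3 -m pendant '[0.54,-0.03,-0.07,0,0,-0.207,1, 0.54,-0.03,-0.07,0,0,-0.207,1, 0.54,-0.03,-0.07,0,0,-0.207,1, 0.54,-0.03,-0.07,0,0,-0.207,1, 0.54,-0.03,-0.07,0,0,-0.207,1, 0.54,-0.03,-0.07,0,0,-0.207,1, 0.54,-0.03,-0.07,0,0,-0.207,1, 0.54,-0.03,-0.07,0,0,-0.207,1, 0.54,-0.03,-0.07,0,0,-0.207,1, 0.54,-0.03,-0.07,0,0,-0.207,1]'
cat > w.py <<'E'
import sys,pickle;from h import *;from workcell import bot
n=sys.argv[1];o=bot.get_obs();c=bot.camera("wrist");cv2.imwrite(f"pics/{n}.png",c["pixels"][...,::-1]);pickle.dump((o,c),open(n+".pkl","wb"))
m=masks(c["pixels"])
for k,z,lo in(("red",.05,80),("grey",.07,400),("orange",.018,80),("green",.03,100),("white",.01,1000)):
    for b in blobs(m[k],lo):
        r=cv2.minAreaRect(b);u,v=r[0];p=ray(c,(u,v),z,o)[0]
        q=ray(c,cv2.boxPoints(r),z,o)[:,:2];e=np.diff(q[:3],axis=0);L=np.linalg.norm(e,axis=1);e=e[L.argmax()]
        if L.max()<.25: print(k,(int(u),int(v)),p[:2].round(4),"L",L.round(3),"ang",np.degrees(np.arctan2(e[1],e[0])).round(1))
E
python3 w.py w2
```

```text
clock: 1.82
eef_pos: [0.4988, 0.0843, 0.3168]
tool_rot: [0.692, 0.722, -0.001, -0.0]
ft_force: [-0.7, -0.8, 0.2]
grip_width: 0.0857
grasp_force: 0.0
grey (273, 341) [ 0.4495 -0.0863] L [0.058 0.046] ang 71.1
grey (167, 314) [ 0.3311 -0.0583] L [0.094 0.024] ang 59.2
grey (594, 266) [0.79   0.0193] L [0.059 0.02 ] ang 2.6
grey (282, 247) [0.4571 0.0261] L [0.049 0.048] ang 33.8
grey (455, 221) [0.6359 0.0624] L [0.048 0.045] ang 2.5
grey (601, 140) [0.7681 0.1493] L [0.106 0.014] ang 92.6
grey (288, 31) [0.4592 0.2331] L [0.047 0.047] ang -87.9
green (590, 223) [0.8052 0.0572] L [0.029 0.013] ang 91.5
```

View pics/w2.png

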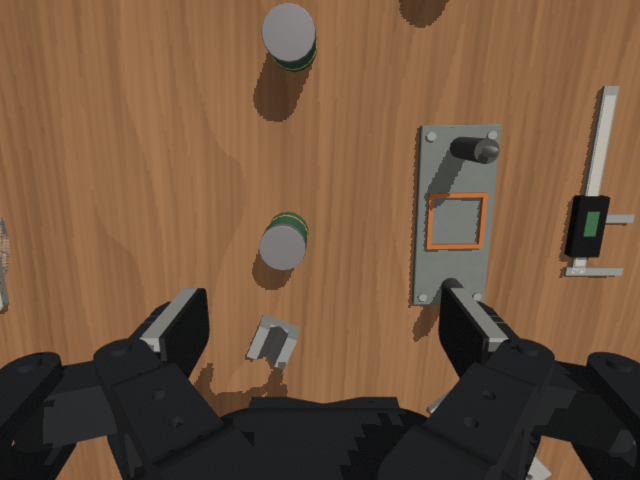

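The wrist view shows canisters at (283,247) and (290,31), the V-block at (273,341) and the orange pocket at (457,221). The canister positions agree with the fixed cameras.

```bash
cat > f.py <<'E'
import sys,pickle;from h import *
o,c=pickle.load(open(sys.argv[1]+".pkl","rb"))
h=cv2.cvtColor(c["pixels"],cv2.COLOR_RGB2HSV).astype(int)
m=(h[...,0]>4)&(h[...,0]<14)&(h[...,1]>205)&(h[...,2]>120)
b=max(blobs(m,20),key=cv2.contourArea);hull=cv2.convexHull(b)
q=ray(c,hull[:,0,:],.018,o)[:,:2].astype(np.float32)
r=cv2.minAreaRect(q);print("pocket outer",r)
E
python3 f.py w2
python3 - <<'E'
from h import *;from workcell import bot
o=bot.get_obs();go((.457,.026,.10),93,o);go((.457,.026,.048),93,o)
E
```

```text
row [-0.1121 -0.0877  0.4345] [-0.0005  0.0002 -0.0031] dist 0.229
row [-0.112  -0.0875  0.5385] [-0.0005  0.0002 -0.0031] dist 0.278Traceback (most recent call last):
  File "f.py", line 5, in <module>
    b=max(blobs(m,20),key=cv2.contourArea);hull=cv2.convexHull(b)
ValueError: max() iterable argument is empty
```

```bash
python3 -m pendant '[-0.112,-0.088,0.08,0,0,-0.003,1, -0.112,-0.088,0.15,0,0,-0.003,1, -0.112,-0.088,0.22,0,0,-0.003,1, -0.112,-0.088,0.29,0,0,-0.003,1, -0.112,-0.088,0.35,0,0,-0.003,1, -0.112,-0.088,0.4,0,0,-0.003,1, -0.112,-0.088,0.45,0,0,-0.003,1, -0.112,-0.088,0.5,0,0,-0.003,1, -0.112,-0.088,0.5385,0,0,-0.003,1, -0.112,-0.088,0.5385,0,0,-0.003,1]'
python3 -m pendant '[0,0,0,0,0,0,0, 0,0,0,0,0,0,0, 0,0,0,0,0,0,0, 0,0,0,0,0,0,0, 0,0,0,0,0,0,0, 0,0,0,0,0,0,0, 0,0,0,0,0,0,0, 0,0,0,0,0,0,0, 0,0,0,0,0,0,0, 0,0,0,0,0,0,0]'
python3 - <<'E'
import pickle;from h import *
o,c=pickle.load(open("w2.pkl","rb"))
h=cv2.cvtColor(c["pixels"],cv2.COLOR_RGB2HSV)
print(h[190:200,455].tolist(),h[215,424:436].tolist(),h[215,300:304].tolist())
E
```

```text
clock: 2.7
eef_pos: [0.4537, 0.026, 0.0451]
tool_rot: [0.689, 0.725, -0.003, -0.003]
ft_force: [-1.0, -0.1, -0.0]
grip_width: 0.0852
grasp_force: 0.0
clock: 3.53
eef_pos: [0.459, 0.0276, 0.0505]
tool_rot: [0.688, 0.726, 0.001, 0.001]
ft_force: [-2.1, -1.9, 5.4]
grip_width: 0.0483
grasp_force: 60.8
[[47, 15, 119], [26, 17, 117], [13, 107, 134], [12, 166, 166], [12, 171, 183], [12, 170, 185], [12, 169, 183], [12, 161, 158], [13, 72, 88], [42, 17, 77]] [[54, 14, 89], [48, 16, 79], [24, 19, 68], [11, 140, 82], [12, 180, 136], [12, 170, 180], [12, 170, 185], [12, 169, 183], [12, 143, 170], [19, 34, 126], [47, 15, 120], [47, 15, 119]] [[14, 128, 134], [14, 130, 139], [14, 130, 141], [14, 131, 144]]
```

```bash
sed -i 's/h\[...,1\]>205/h[...,1]>140/; s/h\[...,2\]>120/h[...,2]>130/' f.py; sed -i 's/^b=max.*/b=max([k for k in blobs(m,20) if cv2.contourArea(k)<9000],key=cv2.contourArea);hull=cv2.convexHull(b)/' f.py; python3 f.py w2
python3 -m pendant '[0,0,-0.01,0,0,0,0, 0,0,-0.02,0,0,0,0, 0,0,-0.03,0,0,0,0, 0,0,-0.04,0,0,0,0, 0,0,-0.05,0,0,0,0, 0,0,-0.06,0,0,0,0, 0,0,-0.06,0,0,0,0, 0,0,-0.06,0,0,0,0, 0,0,-0.06,0,0,0,0, 0,0,-0.06,0,0,0,0]'
python3 -c "
from workcell import bot;import time
o=bot.get_obs();print(o['ft_force'],o['ft_torque'],o['tau'],o['joint_pos'])"
```

```text
pocket outer ((0.6553549766540527, 0.0508333221077919), (0.06669502705335617, 0.06749726831912994), 3.4063005447387695)
clock: 4.37
eef_pos: [0.4576, 0.0278, 0.078]
tool_rot: [0.688, 0.726, -0.0, -0.0]
ft_force: [-0.1, -0.4, -1.3]
grip_width: 0.0483
grasp_force: 61.9
[-0.1181216  -0.43408103 -1.2735459 ] [ 0.01639317  0.0165603  -0.01663325] [ 1.29654170e-03 -3.61562490e+01  2.13948673e+01 -2.34922743e-03
 -3.91452733e-03 -4.44985574e-05] [ 6.05860263e-02  2.93770253e-01 -3.58555516e-01  9.19234260e-01
  1.45568666e-06  1.57727898e+00]
```

Canister 1 is empty at about 1.3 N. I'll set it down and go to canister 2.

```bash
python3 -m pendant '[0,0,0.015,0,0,0,0, 0,0,0.03,0,0,0,0, 0,0,0.04,0,0,0,0, 0,0,0.05,0,0,0,0, 0,0,0.055,0,0,0,0, 0,0,0.059,0,0,0,0, 0,0,0.06,0,0,0,0, 0,0,0.06,0,0,0,0, 0,0,0.06,0,0,0,1, 0,0,0.06,0,0,0,1]'
python3 -m pendant '[0,0,0,0,0,0,1, 0,0,0,0,0,0,1, 0,0,0,0,0,0,1, 0,0,-0.04,0,0,0,1, 0,0,-0.1,0,0,0,1, 0,0,-0.17,0,0,0,1, 0,0,-0.24,0,0,0,1, 0,0,-0.3,0,0,0,1, 0,0,-0.3,0,0,0,1, 0,0,-0.3,0,0,0,1]'
python3 - <<'E'
from h import *;from workcell import bot
o=bot.get_obs();go((.459,.231,o["eef_pos"][2]),93.4,o);go((.459,.231,.048),93.4,o)
E
```

```text
clock: 5.2
eef_pos: [0.4583, 0.0278, 0.0487]
tool_rot: [0.688, 0.726, 0.0, 0.0]
ft_force: [0.9, -0.3, 0.5]
grip_width: 0.0706
grasp_force: 0.0
clock: 6.03
eef_pos: [0.4594, 0.0279, 0.2001]
tool_rot: [0.688, 0.726, 0.002, 0.002]
ft_force: [-0.4, -0.3, -0.3]
grip_width: 0.0852
grasp_force: 0.0
row [4.057e-01 2.110e-02 1.000e-04] [ 0.0015 -0.     -0.0017] dist 0.203
row [0.4057 0.0197 0.3043] [ 0.0015 -0.     -0.0017] dist 0.254
```

```bash
python3 -m pendant '[0.07,0.021,0,0,0,0,1, 0.14,0.021,0,0,0,0,1, 0.21,0.021,0,0,0,0,1, 0.28,0.021,0,0,0,0,1, 0.35,0.021,0,0,0,0,1, 0.4,0.021,0,0,0,0,1, 0.406,0.021,0.03,0,0,0,1, 0.406,0.021,0.1,0,0,0,1, 0.406,0.021,0.16,0,0,0,1, 0.406,0.021,0.16,0,0,0,1]'
python3 w.py w3
python3 - <<'E'
from h import *;from workcell import bot
o=bot.get_obs();go((.459,.231,.048),93.4,o)
E
```

```text
clock: 6.87
eef_pos: [0.4517, 0.2286, 0.1107]
tool_rot: [0.687, 0.726, -0.007, -0.003]
ft_force: [-1.5, -0.8, -0.6]
grip_width: 0.085
grasp_force: 0.0
grey (568, 462) [0.5987 0.1154] L [0.026 0.024] ang 4.0
grey (589, 351) [0.5938 0.1878] L [0.051 0.015] ang 3.7
grey (479, 314) [0.533  0.2057] L [0.01  0.043] ang -52.5
grey (172, 317) [0.3742 0.1936] L [0.044 0.012] ang 50.9
grey (340, 252) [0.4595 0.2345] L [0.048 0.047] ang 48.7
row [0.0035 0.0127 0.1313] [-0.0033  0.0015 -0.0016] dist 0.066
```

```bash
python3 -m pendant '[0.007,0,0.03,0,0,0,1, 0.007,0,0.06,0,0,0,1, 0.007,0,0.1,0,0,0,1, 0.007,0,0.144,0,0,0,1, 0.007,0,0.144,0,0,0,1, 0.007,0,0.144,0,0,0,0, 0.007,0,0.144,0,0,0,0, 0.007,0,0.144,0,0,0,0, 0.007,0,0.144,0,0,0,0, 0.007,0,0.144,0,0,0,0]'
python3 -m pendant '[0,0,0,0,0,0,0, 0,0,0,0,0,0,0, 0,0,-0.01,0,0,0,0, 0,0,-0.02,0,0,0,0, 0,0,-0.03,0,0,0,0, 0,0,-0.04,0,0,0,0, 0,0,-0.04,0,0,0,0, 0,0,-0.04,0,0,0,0, 0,0,-0.04,0,0,0,0, 0,0,-0.04,0,0,0,0]'
```

```text
clock: 7.75
eef_pos: [0.459, 0.2353, 0.0487]
tool_rot: [0.688, 0.726, 0.002, 0.001]
ft_force: [-0.9, -1.6, 6.9]
grip_width: 0.0485
grasp_force: 61.3
clock: 8.58
eef_pos: [0.4569, 0.2344, 0.066]
tool_rot: [0.688, 0.726, -0.0, -0.0]
ft_force: [-1.0, -0.6, -1.5]
grip_width: 0.0482
grasp_force: 62.2
```

Also empty at about 1.5 N, so the third canister is the full one.

```bash
python3 -m pendant '[0,0,0.01,0,0,0,0, 0,0,0.02,0,0,0,0, 0,0,0.03,0,0,0,0, 0,0,0.037,0,0,0,0, 0,0,0.04,0,0,0,0, 0,0,0.04,0,0,0,0, 0,0,0.04,0,0,0,0, 0,0,0.04,0,0,0,1, 0,0,0.04,0,0,0,1, 0,0,0.04,0,0,0,1]'
python3 -m pendant '[0,0,0,0,0,0,1, 0,0,0,0,0,0,1, 0,0,-0.04,0,0,0,1, 0,0,-0.1,0,0,0,1, 0,0,-0.17,0,0,0,1, 0,0,-0.24,0,0,0,1, 0,0,-0.3,0,0,0,1, 0.06,0.06,-0.3,0,0,0,1, 0.1,0.12,-0.3,0,0,0,1, 0.1,0.12,-0.3,0,0,0,1]'
python3 w.py w4
python3 - <<'E'
from h import *;from workcell import bot
o=bot.get_obs();go((.614,.334,.11),93.4,o);go((.614,.334,.048),93.4,o)
E
```

```text
clock: 9.42
eef_pos: [0.4572, 0.2345, 0.046]
tool_rot: [0.688, 0.726, -0.0, -0.0]
ft_force: [-0.1, 0.9, 0.4]
grip_width: 0.0817
grasp_force: 0.0
clock: 10.25
eef_pos: [0.5189, 0.2915, 0.1946]
tool_rot: [0.687, 0.726, 0.002, 0.0]
ft_force: [0.0, 0.6, -1.2]
grip_width: 0.0853
grasp_force: 0.0
grey (426, 377) [0.6077 0.1704] L [0.06  0.035] ang 95.3
grey (622, 330) [0.7533 0.2196] L [0.04  0.014] ang 92.1
grey (475, 316) [0.6383 0.2256] L [0.016 0.063] ang -45.1
grey (166, 314) [0.4051 0.2141] L [0.064 0.017] ang 59.9
grey (237, 293) [0.4584 0.2346] L [0.046 0.051] ang -80.9
grey (466, 163) [0.6145 0.3392] L [0.048 0.047] ang 69.6
grey (270, 65) [0.4798 0.394 ] L [0.048 0.048] ang -58.8
white (275, 63) [0.4754 0.4041] L [0.05  0.057] ang -80.2
row [0.0784 0.2004 0.1681] [-0.0003  0.0001 -0.0014] dist 0.137
row [0.0785 0.2005 0.2921] [-0.0003  0.0001 -0.0014] dist 0.181
```

```bash
python3 -m pendant '[0.04,0.08,0,0,0,0,1, 0.08,0.15,0,0,0,0,1, 0.088,0.2,0.03,0,0,0,1, 0.088,0.2,0.1,0,0,0,1, 0.088,0.2,0.17,0,0,0,1, 0.088,0.2,0.22,0,0,0,1, 0.088,0.2,0.26,0,0,0,1, 0.088,0.2,0.292,0,0,0,1, 0.088,0.2,0.292,0,0,0,1, 0.088,0.2,0.292,0,0,0,1]'
python3 -m pendant '[0,0,0,0,0,0,0, 0,0,0,0,0,0,0, 0,0,0,0,0,0,0, 0,0,0,0,0,0,0, 0,0,0,0,0,0,0, 0,0,0,0,0,0,0, 0,0,-0.01,0,0,0,0, 0,0,-0.02,0,0,0,0, 0,0,-0.02,0,0,0,0, 0,0,-0.02,0,0,0,0]'
```

```text
clock: 11.13
eef_pos: [0.6104, 0.336, 0.049]
tool_rot: [0.688, 0.726, -0.002, -0.001]
ft_force: [0.5, -0.2, 0.1]
grip_width: 0.0853
grasp_force: 0.0
clock: 11.97
eef_pos: [0.6111, 0.3368, 0.0594]
tool_rot: [0.688, 0.726, -0.001, -0.0]
ft_force: [1.4, 0.6, -5.7]
grip_width: 0.0478
grasp_force: 62.7
```

This one weighs about 6 N, so it is the full one. I'll raise it high and carry it to the pocket.

```bash
python3 -m pendant '[0,0,-0.02,0,0,0,0, 0,0,-0.05,0,0,0,0, 0,0,-0.08,0,0,0,0, 0,0,-0.12,0,0,0,0, 0,0,-0.16,0,0,0,0, 0,0,-0.2,0,0,0,0, 0,0,-0.24,0,0,0,0, 0,0,-0.27,0,0,0,0, 0,0,-0.29,0,0,0,0, 0,0,-0.29,0,0,0,0]'
python3 - <<'E'
from h import *;from workcell import bot
o=bot.get_obs();print(o["ft_force"]);go((.6554,.0508,.20),93.4,o)
E
```

```text
clock: 12.8
eef_pos: [0.6129, 0.3377, 0.2086]
tool_rot: [0.688, 0.726, 0.002, 0.001]
ft_force: [0.9, 0.4, -6.5]
grip_width: 0.0475
grasp_force: 63.3
[ 0.86440937  0.40526902 -6.50925139]
row [-0.5775  0.0537  0.0162] [ 0.0014 -0.0007 -0.0017] dist 0.29
```

```bash
python3 -m pendant '[-0.03,0.005,0,0,0,0,0, -0.08,0.01,0,0,0,0,0, -0.14,0.015,0,0,0,0,0, -0.2,0.02,0,0,0,0,0, -0.26,0.025,0,0,0,0,0, -0.32,0.03,0,0,0,0,0, -0.38,0.035,0,0,0,0,0, -0.44,0.04,0,0,0,0,0, -0.49,0.045,0,0,0,0,0, -0.53,0.05,0,0,0,0,0]'
python3 -m pendant '[-0.02,0.003,0,0,0,0,0, -0.035,0.004,0,0,0,0,0, -0.045,0.004,0,0,0,0,0, -0.048,0.004,0,0,0,0,0, -0.048,0.004,0,0,0,0,0, -0.048,0.004,0,0,0,0,0, -0.048,0.004,0,0,0,0,0, -0.048,0.004,0,0,0,0,0, -0.048,0.004,0,0,0,0,0, -0.048,0.004,0,0,0,0,0]'
python3 w.py w5 >/dev/null
python3 - <<'E'
from h import *;from workcell import bot
import pickle
o,c=pickle.load(open("w5.pkl","rb"));print(o["eef_pos"])
z=o["eef_pos"][2]-.048+.07
print("lid z",z,px(c,[*o["eef_pos"][:2],z],o))
m=masks(c["pixels"])["grey"]
for b in blobs(m,300):
    (u,v),wh,a=cv2.minAreaRect(b);p=ray(c,(u,v),z,o)[0];
    print((int(u),int(v)),np.round(wh),p.round(4))
go((.6554,.0508,.20),93.4,o)
E
```

```text
clock: 13.63
eef_pos: [0.6501, 0.0705, 0.2034]
tool_rot: [0.689, 0.725, -0.002, -0.001]
ft_force: [0.2, 0.2, -6.1]
grip_width: 0.0481
grasp_force: 63.8
clock: 14.47
eef_pos: [0.6545, 0.0504, 0.2054]
tool_rot: [0.687, 0.726, 0.0, 0.0]
ft_force: [-0.0, -0.2, -5.3]
grip_width: 0.0478
grasp_force: 63.8
[0.65446805 0.05042086 0.20544166]
lid z 0.22744166131162735 [323.10826946 326.09487981]
(79, 346) [22. 68.] [0.5707 0.0381 0.2274]
(409, 301) [58. 19.] [0.683  0.0613 0.2274]
(236, 301) [20. 59.] [0.625  0.0579 0.2274]
(516, 269) [75. 24.] [0.7166 0.0746 0.2274]
(318, 306) [120. 134.] [0.6524 0.0578 0.2274]
(56, 235) [67. 65.] [0.5674 0.0778 0.2274]
(547, 204) [11. 38.] [0.7221 0.0964 0.2274]
(324, 197) [42. 64.] [0.6526 0.0947 0.2274]
(324, 159) [174. 109.] [0.6518 0.1066 0.2274]
(519, 96) [ 20. 157.] [0.7075 0.1276 0.2274]
row [0.0007 0.0019 0.0109] [ 0.     -0.     -0.0015] dist 0.006
```

View pics/w5.png

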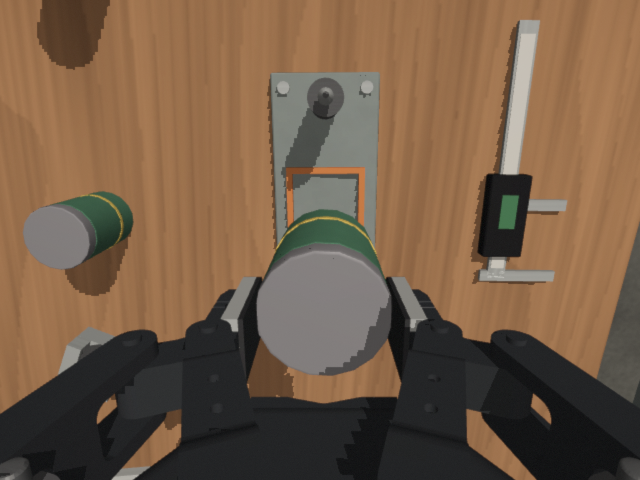

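The view shows the held lid centred near (324.5,310), the empty canister at (60,236) and the pocket rim's top edge at v≈170. The far pin tip is at (326,95).

Run:
```python
from h import *
import pickle
o,c=pickle.load(open("w5.pkl","rb"))
m=masks(c["pixels"])["grey"].astype(np.uint8)
# lid: fit ellipse to component's hull containing (324,310)
m[:246]=0
n,l=cv2.connectedComponents(m);b=blobs(l==l[310,324],100)[0]
h=cv2.convexHull(b);print(h[:,0].min(0),h[:,0].max(0));e=cv2.fitEllipse(h);print(e)
for z in(.2254,.2274,.2294):
    q=ray(c,h[:,0],z,o)[:,:2].astype(np.float32);print(z,cv2.minEnclosingCircle(q),cv2.minAreaRect(q))
print("pin1",ray(c,(326,95),.108,o), "exp",.6554+.085*np.cos(np.radians(93.4)),.0508+.085*np.sin(np.radians(93.4)))
hh=cv2.cvtColor(c["pixels"],cv2.COLOR_RGB2HSV).astype(int)
om=(hh[...,0]>4)&(hh[...,0]<14)&(hh[...,1]>140)&(hh[...,2]>130);om[:160]=0;om[240:]=0;om[:,:280]=0;om[:,380:]=0
b=max(blobs(om,20),key=cv2.contourArea)[:,0]
q=ray(c,b,.018,o)[:,:2];print("rim min/max",q.min(0),q.max(0))
```

```text
[257 246] [389 374]
((321.43646240234375, 307.53143310546875), (123.79840850830078, 136.95602416992188), 51.17047119140625)
0.2254 ((0.6543771624565125, 0.05454045906662941), 0.024868734180927277) ((0.6521820425987244, 0.05551278963685036), (0.0492221862077713, 0.04185826703906059), 69.03565216064453)
0.2274 ((0.6543222665786743, 0.05555514618754387), 0.024457475170493126) ((0.6521635055541992, 0.056511301547288895), (0.04840485379099846, 0.04116319119930267), 69.03563690185547)
0.2294 ((0.6542671322822571, 0.056569814682006836), 0.02404615469276905) ((0.6521450281143188, 0.05750982463359833), (0.047587569802999496, 0.040468163788318634), 69.03563690185547)
pin1 [[0.65136517 0.1343502  0.108     ]] exp 0.6503589582460433 0.13565038537352006
rim min/max [0.64144192 0.036115  ] [0.68993766 0.08568567]
```

```bash
python3 -m pendant '[-0.006,0.002,0,0,0,0,0, -0.006,0.002,0.04,0,0,0,0, -0.006,0.002,0.08,0,0,0,0, -0.006,0.002,0.12,0,0,0,0, -0.006,0.002,0.16,0,0,0,0, -0.006,0.002,0.2,0,0,0,0, -0.006,0.002,0.23,0,0,0,0, -0.006,0.002,0.25,0,0,0,0, -0.006,0.002,0.25,0,0,0,0, -0.006,0.002,0.25,0,0,0,0]'
python3 w.py w6 >/dev/null
python3 -c "
from h import *;from workcell import bot
go((.6554,.0475,.0605),93.4,bot.get_obs())"
```

```text
clock: 15.35
eef_pos: [0.6555, 0.0468, 0.0801]
tool_rot: [0.688, 0.726, -0.0, -0.0]
ft_force: [0.1, -0.2, -5.3]
grip_width: 0.0476
grasp_force: 63.7
row [ 0.0013 -0.0019  0.0415] [ 0.0004 -0.     -0.0017] dist 0.021
```

View pics/w6.png

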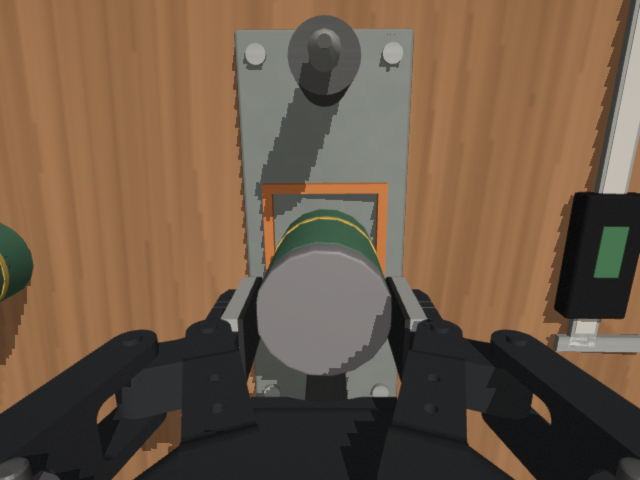

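The canister is laterally centred on the pocket: lid at u≈324, rim from 263 to 387. I'll lower it slowly.

```bash
python3 -m pendant '[0,0,0.005,0,0,0,0, 0,0,0.01,0,0,0,0, 0,0,0.015,0,0,0,0, 0,0,0.02,0,0,0,0, 0,0,0.024,0,0,0,0, 0,0,0.028,0,0,0,0, 0,0,0.031,0,0,0,0, 0,0,0.033,0,0,0,0, 0,0,0.034,0,0,0,0, 0,0,0.034,0,0,0,0]'
```

```text
clock: 16.23
eef_pos: [0.6557, 0.047, 0.0651]
tool_rot: [0.688, 0.726, 0.0, 0.0]
ft_force: [-3.7, 0.5, 5.5]
grip_width: 0.0477
grasp_force: 65.0
```

Contact came 2–3 mm higher than expected, so I'll check the image before releasing.

```bash
python3 w.py w7 >/dev/null
python3 - <<'E'
from workcell import bot
from h import *
import pickle
o=bot.get_obs();print(o["eef_pos"],o["ft_force"],o["ft_torque"])
o,c=pickle.load(open("w7.pkl","rb"))
cv2.imwrite("pics/w7c.png",cv2.resize(c["pixels"][140:400,200:450,::-1],None,fx=2.2,fy=2.2,interpolation=cv2.INTER_CUBIC))
E
```

```text
[0.65572195 0.0470153  0.06507112] [-4.04061891  0.90816763  5.88314252] [-0.047206    1.31219369  0.00932234]
```

View pics/w7c.png

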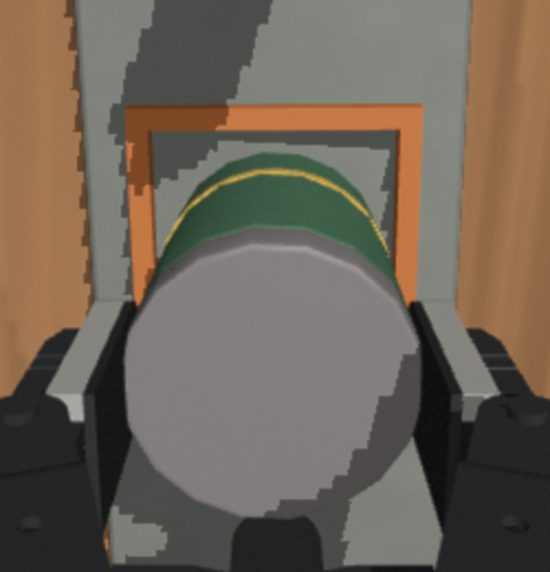

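Laterally the canister is inside the rim: lid centre u≈324, rim centre u≈325. The apparent sizes put the lid about 62 mm above the rim, which fits floor contact (64) better than rim contact (70). I'll ease the force, release, and check.

```bash
python3 -m pendant '[0,0,-0.002,0,0,0,0, 0,0,-0.002,0,0,0,0, 0,0,-0.002,0,0,0,0, 0,0,-0.002,0,0,0,0.6, 0,0,-0.002,0,0,0,0.7, 0,0,-0.002,0,0,0,0.8, 0,0,-0.002,0,0,0,1, 0,0,-0.002,0,0,0,1, 0,0,-0.002,0,0,0,1, 0,0,-0.002,0,0,0,1]'
python3 w.py w8|grep grey
python3 - <<'E'
from h import *
import pickle
o,c=pickle.load(open("w8.pkl","rb"));im=c["pixels"]
cv2.imwrite("pics/w8c.png",cv2.resize(im[140:400,200:450,::-1],None,fx=2.2,fy=2.2,interpolation=cv2.INTER_CUBIC))
m=masks(im)["grey"].astype(np.uint8);n,l=cv2.connectedComponents(m)
for b in blobs(l==l[310,310],100):
    h=cv2.convexHull(b)[:,0]
    print(h.min(0),h.max(0))
    for z in(.082,.085,.088):print(z,cv2.minEnclosingCircle(ray(c,h,z,o)[:,:2].astype(np.float32)))
E
```

```text
clock: 17.12
eef_pos: [0.6558, 0.047, 0.0643]
tool_rot: [0.688, 0.726, 0.0, 0.0]
ft_force: [0.1, 0.5, 0.1]
grip_width: 0.0852
grasp_force: 0.0
grey (604, 348) [0.7678 0.0345] L [0.026 0.014] ang 6.7
grey (475, 316) [0.7145 0.0452] L [0.008 0.032] ang -45.2
grey (172, 316) [0.598  0.0387] L [0.032 0.009] ang 51.2
grey (321, 225) [0.6536 0.0781] L [0.04  0.019] ang 13.9
grey (629, 148) [0.7572 0.1113] L [0.007 0.034] ang -74.9
grey (267, 168) [0.6338 0.0976] L [0.021 0.103] ang -83.9
grey (334, 209) [0.6576 0.0843] L [0.143 0.048] ang 87.6
[249  20] [420 406]
0.082 ((0.6602809429168701, 0.07679370790719986), 0.06914065033197403)
0.085 ((0.6600881218910217, 0.07765961438417435), 0.0674527958035469)
0.088 ((0.6598954200744629, 0.07852551341056824), 0.06576499342918396)
```

View pics/w8c.png

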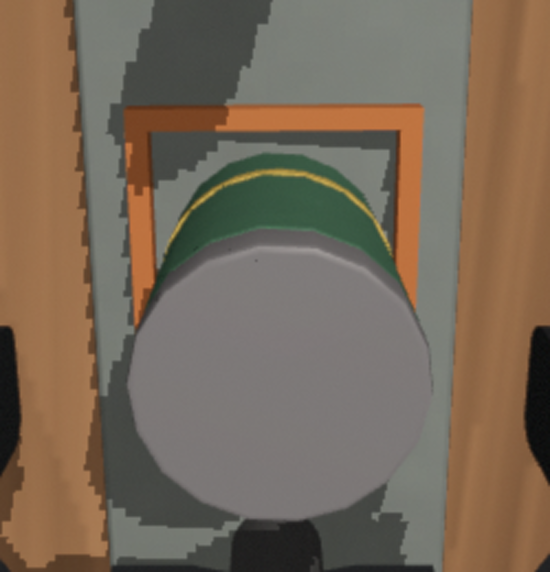

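Run:
```python
from h import *
import pickle
o,c=pickle.load(open("w8.pkl","rb"))
# lid extents read in the crop: left 128@380, right 432@380, bottom 520@285, top edge of lid face 246@280
for u,v in((128,380),(432,380),(285,520),(280,246)): print(ray(c,(200+u/2.2,140+v/2.2),.082,o)[0].round(4))
for u,v in((274,105),(274,130)): print("rim",ray(c,(200+u/2.2,140+v/2.2),.018,o)[0].round(4))
go((.6554,.0508,.25),93.4,o)
```

```text
[0.6329 0.0485 0.082 ]
[0.6812 0.0512 0.082 ]
[0.6593 0.0243 0.082 ]
[0.6558 0.0722 0.082 ]
rim [0.6543 0.0841 0.018 ]
rim [0.6546 0.0785 0.018 ]
row [ 7.700e-03 -2.000e-04 -3.714e-01] [ 0.     -0.     -0.0017] dist 0.186
```

The lid centre is (0.657, 0.049), against the pocket at (0.655, 0.051), with the right diameter at floor height. So the canister is seated. Now the cover.

```bash
python3 -m pendant '[0,0,-0.04,0,0,0,1, 0,0,-0.1,0,0,0,1, 0,0,-0.17,0,0,0,1, 0,0,-0.24,0,0,0,1, 0,0,-0.31,0,0,0,1, 0,0,-0.37,0,0,0,1, -0.07,-0.03,-0.37,0,0,0.04,1, -0.14,-0.06,-0.37,0,0,0.08,1, -0.21,-0.09,-0.37,0,0,0.12,1, -0.28,-0.12,-0.37,0,0,0.16,1]'
python3 - <<'E'
from h import *;from workcell import bot
o=bot.get_obs();go((.48,-.285,.25),9,o)
E
```

```text
clock: 18.0
eef_pos: [0.6028, -0.0971, 0.2497]
tool_rot: [0.847, 0.531, 0.0, 0.0]
ft_force: [0.8, 0.1, -0.1]
grip_width: 0.0853
grasp_force: 0.0
row [-0.4453 -0.0572 -0.0006] [ 3.000e-04 -2.000e-04  3.064e-01] dist 0.224
```

```bash
python3 -m pendant '[-0.06,-0.01,0,0,0,0.035,1, -0.12,-0.02,0,0,0,0.07,1, -0.18,-0.025,0,0,0,0.105,1, -0.24,-0.03,0,0,0,0.14,1, -0.3,-0.04,0,0,0,0.175,1, -0.36,-0.045,0,0,0,0.21,1, -0.41,-0.05,0,0,0,0.245,1, -0.44,-0.057,0,0,0,0.28,1, -0.445,-0.057,0,0,0,0.306,1, -0.445,-0.057,0,0,0,0.306,1]'
python3 w.py w9 | grep -E "red|white"
python3 - <<'E'
from h import *;import pickle
o,c=pickle.load(open("w9.pkl","rb"));print(o["eef_pos"],2*np.degrees(np.arctan2(o["tool_rot"][1],o["tool_rot"][0])))
E
```

```text
clock: 18.83
eef_pos: [0.4808, -0.2858, 0.2495]
tool_rot: [0.997, 0.08, 0.0, 0.0]
ft_force: [-0.3, -0.1, -0.2]
grip_width: 0.085
grasp_force: 0.0
white (326, 167) [ 0.508  -0.2845] L [0.203 0.059] ang 8.1
white (528, 134) [ 0.5698 -0.4704] L [0.06 0.21] ang -157.3
[ 0.48077407 -0.2857898   0.24953442] 9.144076288433597
```

View pics/w9.png

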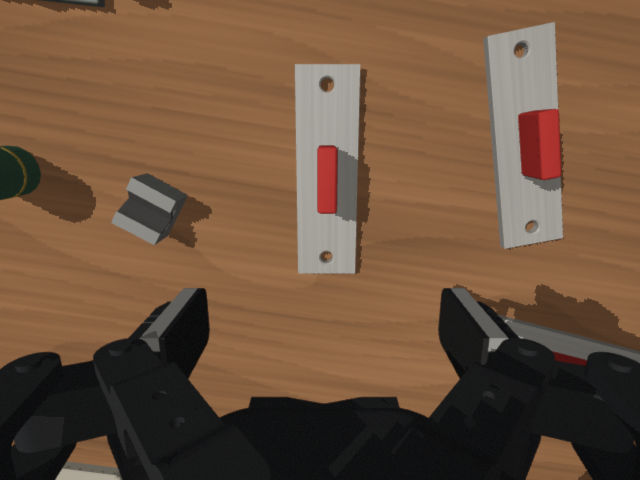

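The view shows the cover with holes at about (327,84) and (326,257) and its grip at (327,180). The V-block is at (150,208), clear of the approach.

```bash
cat > cov.py <<'E'
import sys,pickle;from h import *
n,zt=sys.argv[1],float(sys.argv[2]);o,c=pickle.load(open(n+".pkl","rb"))
h=cv2.cvtColor(c["pixels"],cv2.COLOR_RGB2HSV).astype(int)
m=((h[...,1]<45)&(h[...,2]>140)).astype(np.uint8);nn,l,st,ce=cv2.connectedComponentsWithStats(m)
i=1+np.argmin(np.where(st[1:,4]>3000,abs(ce[1:,0]-326),9e9));M=(l==i).astype(np.uint8)
cs,hi=cv2.findContours(M,cv2.RETR_CCOMP,cv2.CHAIN_APPROX_NONE);H=[]
for k,x in zip(cs,hi[0]):
    if x[3]<0 and len(k)>100: print("plate",cv2.minAreaRect(ray(c,cv2.convexHull(k)[:,0],zt,o)[:,:2].astype(np.float32)))
    if x[3]>=0 and 15<cv2.contourArea(k)<1500 and not ((h[...,1]>150)&(cv2.drawContours(np.zeros_like(M),[k],-1,1,-1)>0)).sum()>20:
        e=cv2.minAreaRect(k);p=ray(c,e[0],zt,o)[0];print("hole",np.round(e[0],1),np.round(e[1],1),p.round(4));H.append(p)
if len(H)==2: print("mid",(H[0]+H[1])/2,"dist",np.linalg.norm(H[0]-H[1]),"ang",np.degrees(np.arctan2(*(H[0]-H[1])[1::-1])))
E
python3 cov.py w9 .01
python3 - <<'E'
from h import *;from workcell import bot
o=bot.get_obs();go((.5075,-.2845,.045),8.5,o)
E
```

```text
plate ((0.5009146928787231, -0.2852112352848053), (0.20337453484535217, 0.059601932764053345), 9.03099536895752)
hole [325.3 256.8] [14.1 14.8] [ 0.4171 -0.2976  0.01  ]
hole [326.  83.] [16. 18.] [ 0.585 -0.271  0.01 ]
mid [ 0.50106706 -0.28426091  0.01      ] dist 0.16994365178935275 ang -170.99800585912368
row [0.0518 0.0074 0.409 ] [ 0.     -0.0001  0.0049] dist 0.206
```

```bash
python3 -m pendant '[0.04,0.004,0.05,0,0,0.001,1, 0.04,0.004,0.11,0,0,0.001,1, 0.04,0.004,0.17,0,0,0.001,1, 0.04,0.004,0.23,0,0,0.001,1, 0.04,0.004,0.28,0,0,0.001,1, 0.04,0.004,0.33,0,0,0.001,1, 0.04,0.004,0.37,0,0,0.001,1, 0.04,0.004,0.4,0,0,0.001,1, 0.04,0.004,0.415,0,0,0.001,1, 0.04,0.004,0.415,0,0,0.001,1]'
python3 -m pendant '[0,0,0,0,0,0,0.6, 0,0,0,0,0,0,0.4, 0,0,0,0,0,0,0.3, 0,0,0,0,0,0,0, 0,0,0,0,0,0,0, 0,0,0,0,0,0,0, 0,0,0,0,0,0,0, 0,0,0,0,0,0,0, 0,0,0,0,0,0,0, 0,0,0,0,0,0,0]'
```

```text
clock: 19.72
eef_pos: [0.5008, -0.2817, 0.0398]
tool_rot: [0.997, 0.081, -0.002, -0.001]
ft_force: [0.5, -0.0, 0.4]
grip_width: 0.0855
grasp_force: 0.0
clock: 20.55
eef_pos: [0.5023, -0.2841, 0.0428]
tool_rot: [0.997, 0.08, 0.001, 0.001]
ft_force: [-0.3, -2.5, 5.7]
grip_width: 0.0158
grasp_force: 62.3
```

```bash
python3 -m pendant '[0,0,-0.01,0,0,0,0, 0,0,-0.03,0,0,0,0, 0,0,-0.06,0,0,0,0, 0,0,-0.1,0,0,0,0, 0,0,-0.15,0,0,0,0, 0,0,-0.2,0,0,0,0, 0,0,-0.25,0,0,0,0, 0,0,-0.29,0,0,0,0, 0,0,-0.32,0,0,0,0, 0,0,-0.32,0,0,0,0]'
python3 - <<'E'
from h import *;from workcell import bot
o=bot.get_obs();go((.5,.0,.21),60,o);go((.6554,.0508,.21),93.4,o)
E
```

```text
clock: 21.38
eef_pos: [0.503, -0.2836, 0.2056]
tool_rot: [0.997, 0.08, 0.002, 0.001]
ft_force: [0.1, -0.2, -3.7]
grip_width: 0.0159
grasp_force: 61.3
row [ 0.0848 -0.5609 -0.0102] [ 0.0015 -0.0009 -0.2822] dist 0.284
row [ 0.4079 -0.6114 -0.0089] [ 0.0018 -0.0005 -0.4677] dist 0.368
```

```bash
python3 -m pendant '[0.01,-0.015,0,0,0,-0.01,0, 0.027,-0.04,0,0,0,-0.03,0, 0.047,-0.07,0,0,0,-0.055,0, 0.067,-0.1,0,0,0,-0.08,0, 0.09,-0.135,0,0,0,-0.105,0, 0.113,-0.17,0,0,0,-0.13,0, 0.137,-0.205,0,0,0,-0.155,0, 0.16,-0.24,0,0,0,-0.18,0, 0.183,-0.275,0,0,0,-0.205,0, 0.206,-0.31,0,0,0,-0.23,0]'
python3 - <<'E'
from h import *;from workcell import bot
o=bot.get_obs();go((.6554,.0508,.21),93.4,o)
E
```

```text
clock: 22.22
eef_pos: [0.5775, -0.1115, 0.1992]
tool_rot: [0.903, 0.43, -0.002, -0.002]
ft_force: [0.4, 0.3, -3.5]
grip_width: 0.0162
grasp_force: 61.2
row [ 0.3503 -0.0838 -0.0219] [-0.0017 -0.     -0.236 ] dist 0.18
```

```bash
python3 -m pendant '[0.04,-0.01,0,0,0,-0.027,0, 0.08,-0.02,0,0,0,-0.054,0, 0.12,-0.03,0,0,0,-0.081,0, 0.16,-0.04,0,0,0,-0.108,0, 0.2,-0.05,0,0,0,-0.135,0, 0.24,-0.06,0,0,0,-0.16,0, 0.275,-0.067,0,0,0,-0.185,0, 0.305,-0.074,0,0,0,-0.21,0, 0.33,-0.08,0,0,0,-0.225,0, 0.342,-0.083,0,0,0,-0.236,0]'
python3 -m pendant '[0,0,0,0,0,0,0, 0,0,0,0,0,0,0, 0,0,0,0,0,0,0, 0,0,0,0,0,0,0, 0,0,0,0,0,0,0, 0,0,0,0,0,0,0, 0,0,0,0,0,0,0, 0,0,0,0,0,0,0, 0,0,0,0,0,0,0, 0,0,0,0,0,0,0]'
python3 w.py w10 >/dev/null
python3 - <<'E'
from h import *;from workcell import bot;import pickle
o,c=pickle.load(open("w10.pkl","rb"));r=R.from_quat(o["tool_rot"]).as_matrix();print(o["eef_pos"],np.degrees(np.arctan2(r[1,0],r[0,0])),"tilt",r[:,2])
E
python3 cov.py w10 .178
for z in .176 ; do python3 cov.py w10 $z|tail -1;done
```

```text
clock: 23.05
eef_pos: [0.6541, 0.0476, 0.1985]
tool_rot: [0.686, 0.728, -0.001, -0.002]
ft_force: [0.1, -0.1, -3.8]
grip_width: 0.016
grasp_force: 61.2
clock: 23.88
eef_pos: [0.6551, 0.0446, 0.202]
tool_rot: [0.688, 0.726, 0.0, 0.0]
ft_force: [-0.1, 0.0, -2.4]
grip_width: 0.0159
grasp_force: 61.2
[0.65513254 0.0446039  0.20196746] 93.05960043549997 tilt [ 1.76129090e-04  1.37674244e-05 -9.99999984e-01]
plate ((0.6533952355384827, 0.08842969685792923), (0.05657957121729851, 0.10943811386823654), 3.006239175796509)
hole [326.5  82.5] [35. 37.] [0.652  0.1275 0.178 ]
hole [326.5  82.5] [35. 37.] [0.652  0.1277 0.176 ]
```

View pics/w10.png

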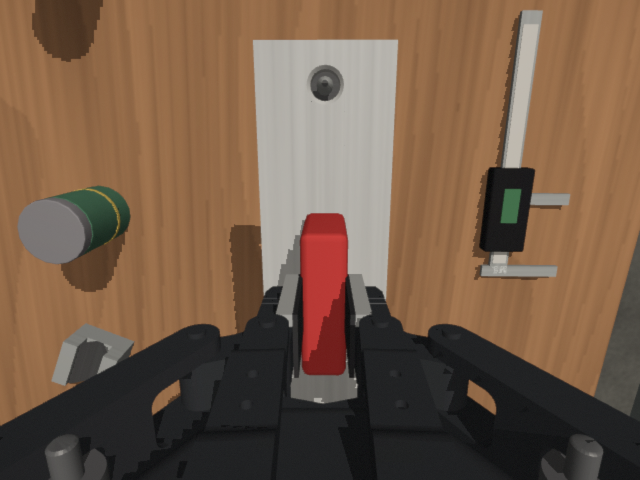

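The pin tip is visible through the far hole: hole at (326.5,82.5), pin at (325,86). I'll refine the fixture's yaw from its plate edges and the pin position from several views.

Run:
```python
from h import *;import pickle
def edges(n,v0,v1,um,z=.012):
    o,c=pickle.load(open(n+".pkl","rb"));S=cv2.cvtColor(c["pixels"],cv2.COLOR_RGB2HSV)[...,1].astype(int);L,Rr=[],[]
    for v in range(v0,v1):
        u=um
        while S[v,u]<75:u-=1
        L.append((u+.5,v));u=um
        while S[v,u]<75:u+=1
        Rr.append((u-.5,v))
    out=[]
    for P in(L,Rr):
        q=ray(c,P,z,o)[:,:2].astype(np.float32);vx,vy,x,y=cv2.fitLine(q,cv2.DIST_HUBER,0,.001,.001).ravel();a=np.degrees(np.arctan2(vy,vx))%180
        n_=np.array([np.sin(np.radians(93.4)),-np.cos(np.radians(93.4))]);out.append((a,np.array([x,y])@n_))
    print(n,[a for a,_ in out],"width",out[1][1]-out[0][1],"centre along fx",(out[0][1]+out[1][1])/2)
edges("w2",130,185,470);edges("w2",250,280,460);edges("w5",76,165,340);edges("w6",35,180,340);edges("w8",80,180,340)
n_=np.array([np.sin(np.radians(93.4)),-np.cos(np.radians(93.4))]);print("model",n_@[.6554,.0508])
def end(n,us,v0):
    o,c=pickle.load(open(n+".pkl","rb"));S=cv2.cvtColor(c["pixels"],cv2.COLOR_RGB2HSV)[...,1].astype(int);P=[]
    for u in us:
        v=v0
        while S[v,u]<75:v-=1
        P.append((u,v+.5))
    q=ray(c,P,.012,o)[:,:2].astype(np.float32);vx,vy,x,y=cv2.fitLine(q,cv2.DIST_HUBER,0,.001,.001).ravel()
    e=np.array([np.cos(np.radians(93.4)),np.sin(np.radians(93.4))]);print(n,"end ang",np.degrees(np.arctan2(vy,vx)),"centre along fy",q.mean(0)@e-.11,"model",e@[.6554,.0508])
end("w2",range(430,490),135);end("w5",range(285,365),85);end("w6",range(250,400),36)
for n,uv in(("w5",(326,95)),("w6",(324,42)),("w10",(325,86))):
    o,c=pickle.load(open(n+".pkl","rb"));print(n,ray(c,uv,.108,o)[0])
o,c=pickle.load(open("w10.pkl","rb"));print("hole",ray(c,(326.5,82.5),.169,o)[0])
```

```text
w2 [np.float32(93.552376), np.float32(93.41507)] width 0.09112667999851765 centre along fx 0.6557483773039614
w2 [np.float32(93.32449), np.float32(93.55796)] width 0.09104747202580943 centre along fx 0.6560386282523267
w5 [np.float32(93.561165), np.float32(93.42554)] width 0.089088063275091 centre along fx 0.6576947338436794
w6 [np.float32(93.48967), np.float32(93.45748)] width 0.08863948692208357 centre along fx 0.6577658568625624
w8 [np.float32(93.48667), np.float32(93.47802)] width 0.08855016053198284 centre along fx 0.6578114160459925
model 0.6572591469988945
w2 end ang 3.0181222 centre along fy 0.0111925690648767 model 0.011841186016842014
w5 end ang 4.0955873 centre along fy 0.010695626567931493 model 0.011841186016842014
w6 end ang 3.628693 centre along fy 0.011895143156590418 model 0.011841186016842014
w5 [0.65136517 0.1343502  0.108     ]
w6 [0.65102301 0.13426322 0.108     ]
w10 [0.65129753 0.13310348 0.108     ]
hole [0.65198847 0.128474   0.169     ]
```

```bash
python3 -m pendant '[0.006,0,0,0,0,-0.001,0, 0.011,-0.001,0.01,0,0,-0.0028,0, 0.011,-0.001,0.025,0,0,-0.0028,0, 0.011,-0.001,0.04,0,0,-0.0028,0, 0.011,-0.001,0.055,0,0,-0.0028,0, 0.011,-0.001,0.065,0,0,-0.0028,0, 0.011,-0.001,0.075,0,0,-0.0028,0, 0.011,-0.001,0.075,0,0,-0.0028,0, 0.011,-0.001,0.075,0,0,-0.0028,0, 0.011,-0.001,0.075,0,0,-0.0028,0]'
python3 w.py w11 >/dev/null; python3 cov.py w11 .132
python3 - <<'E'
from h import *;from workcell import bot;import pickle
c=bot.camera("scene");pickle.dump(c,open("s11.pkl","wb"))
im=c["pixels"];w=pickle.load(open("w11.pkl","rb"))[1]["pixels"]
a=cv2.resize(im[240:360,240:380,::-1],(560,480),interpolation=cv2.INTER_CUBIC);b=cv2.resize(w[20:140,290:350,::-1],(240,480),interpolation=cv2.INTER_CUBIC)
cv2.imwrite("pics/m11.png",np.hstack([a,b]))
E
```

```text
clock: 24.77
eef_pos: [0.6546, 0.0501, 0.1647]
tool_rot: [0.685, 0.729, 0.0, 0.0]
ft_force: [1.0, -0.6, -3.0]
grip_width: 0.016
grasp_force: 61.2
plate ((0.6525130867958069, 0.09279623627662659), (0.05966225266456604, 0.11523961275815964), 3.5005991458892822)
hole [326.5  82.5] [35. 37.] [0.6507 0.1339 0.132 ]
```

View pics/m11.png

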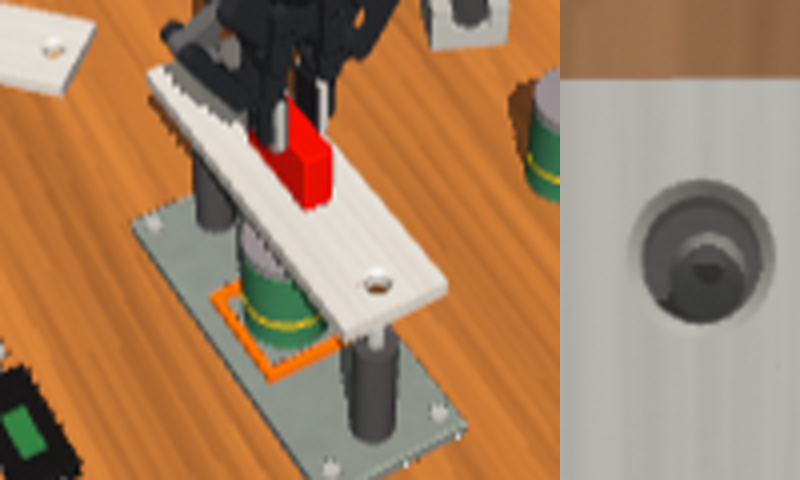

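The scene crop shows the cover level, just above both pins. In the wrist crop the pin tip sits in the hole, at about (327,87.5) against the hole at (326.5,82.5). Converting that:

Run:
```python
from h import *;from workcell import bot;import pickle
o,c=pickle.load(open("w11.pkl","rb"));print("pin",ray(c,(327,87.5),.108,o)[0],"hole",ray(c,(326.5,82.5),.132,o)[0])
h=np.array([.6507,.1339,.132])
for z in(.122,): print("hole underside px",px(c,[.6507,.1339,z],o), "tcp",bot.get_obs()["eef_pos"])
go((.6546,.0501,.14),93.6,bot.get_obs())
```

```text
pin [0.65109952 0.13426064 0.108     ] hole [0.65069981 0.13392422 0.132     ]
hole underside px [326.32991364  85.11179289] tcp [0.65473144 0.0501361  0.16498007]
row [-0.0001 -0.0003  0.05  ] [ 0.0004 -0.     -0.0002] dist 0.025
```

Hole and pin agree within 0.5 mm, and the yaws are 3.50° and 3.47°. Lowering slowly.

```bash
python3 -m pendant '[0.001,0.001,0.006,0,0,0,0, 0.001,0.001,0.012,0,0,0,0, 0.001,0.001,0.018,0,0,0,0, 0.001,0.001,0.023,0,0,0,0, 0.001,0.001,0.028,0,0,0,0, 0.001,0.001,0.033,0,0,0,0, 0.001,0.001,0.037,0,0,0,0, 0.001,0.001,0.04,0,0,0,0, 0.001,0.001,0.04,0,0,0,0, 0.001,0.001,0.04,0,0,0,0]'
python3 -c "
from workcell import bot
o=bot.get_obs();print(o['ft_force'],o['ft_torque'])"
```

```text
clock: 25.7
eef_pos: [0.6547, 0.0507, 0.1443]
tool_rot: [0.685, 0.729, -0.0, -0.0]
ft_force: [-1.0, 0.6, -2.6]
grip_width: 0.0157
grasp_force: 61.2
[-0.97267532  0.57943591 -2.59859487] [0.0354231  0.05796236 0.00775736]
```

No contact force yet. Continuing to just above seating.

```bash
python3 -m pendant '[0,0,0.003,0,0,0,0, 0,0,0.006,0,0,0,0, 0,0,0.009,0,0,0,0, 0,0,0.012,0,0,0,0, 0,0,0.015,0,0,0,0, 0,0,0.018,0,0,0,0, 0,0,0.02,0,0,0,0, 0,0,0.022,0,0,0,0, 0,0,0.024,0,0,0,0, 0,0,0.024,0,0,0,0]'
python3 -c "
from workcell import bot
o=bot.get_obs();print(o['ft_force'],o['ft_torque'])"
```

```text
clock: 26.53
eef_pos: [0.6547, 0.0507, 0.1321]
tool_rot: [0.685, 0.729, -0.0, -0.0]
ft_force: [-0.2, 0.3, -2.8]
grip_width: 0.0159
grasp_force: 61.2
[-0.18528496  0.29549631 -2.81172112] [-0.02626779  0.01965549  0.02138795]
```

```bash
python3 -m pendant '[0,0,0.001,0,0,0,0, 0,0,0.002,0,0,0,0, 0,0,0.003,0,0,0,0, 0,0,0.004,0,0,0,0, 0,0,0.005,0,0,0,0, 0,0,0.006,0,0,0,0, 0,0,0.007,0,0,0,0, 0,0,0.008,0,0,0,0, 0,0,0.008,0,0,0,0, 0,0,0.008,0,0,0,0]'
python3 -c "
from workcell import bot
o=bot.get_obs();print(o['ft_force'],o['ft_torque'])"
```

```text
clock: 27.37
eef_pos: [0.6548, 0.0507, 0.1287]
tool_rot: [0.685, 0.729, 0.0, 0.0]
ft_force: [-0.6, 0.7, -1.1]
grip_width: 0.016
grasp_force: 61.5
[-0.61903928  0.71316403 -1.07590953] [ 0.0101671   0.170939   -0.02559738]
```

Contact begins at TCP z ≈ 0.129, the expected seat height. One more gentle millimetre.

```bash
python3 -m pendant '[0,0,0.001,0,0,0,0, 0,0,0.001,0,0,0,0, 0,0,0.002,0,0,0,0, 0,0,0.002,0,0,0,0, 0,0,0.003,0,0,0,0, 0,0,0.003,0,0,0,0, 0,0,0.003,0,0,0,0, 0,0,0.003,0,0,0,0, 0,0,0.003,0,0,0,0, 0,0,0.003,0,0,0,0]'
python3 -c "
from workcell import bot
o=bot.get_obs();print(o['eef_pos'],o['ft_force'],o['ft_torque'])"
```

```text
clock: 28.2
eef_pos: [0.6551, 0.0507, 0.1286]
tool_rot: [0.685, 0.729, 0.001, 0.001]
ft_force: [-2.5, -0.3, 6.0]
grip_width: 0.0161
grasp_force: 62.4
[0.6551135  0.05073002 0.12859064] [-2.53773473 -0.32229196  6.00398495] [-0.06468571  0.80722636 -0.02555082]
```

```bash
python3 -m pendant '[0,0,-0.0015,0,0,0,0, 0,0,-0.0015,0,0,0,0, 0,0,-0.0015,0,0,0,0.25, 0,0,-0.0015,0,0,0,0.3, 0,0,-0.0015,0,0,0,0.35, 0,0,-0.0015,0,0,0,0.45, 0,0,-0.0015,0,0,0,0.6, 0,0,-0.0015,0,0,0,0.6, 0,0,-0.0015,0,0,0,0.6, 0,0,-0.0015,0,0,0,0.6]'
python3 -m pendant '[0,0,-0.01,0,0,0,0.6, 0,0,-0.03,0,0,0,0.6, 0,0,-0.06,0,0,0,0.6, 0,0,-0.1,0,0,0,0.6, 0,0,-0.16,0,0,0,0.6, 0,0,-0.22,0,0,0,0.6, 0,0,-0.27,0,0,0,0.6, -0.07,0,-0.27,0,0,0,0.6, -0.14,0,-0.27,0,0,0,0.6, -0.14,0,-0.27,0,0,0,0.6]'
python3 w.py w12
python3 cov.py w12 .096
```

```text
clock: 29.03
eef_pos: [0.6548, 0.0507, 0.1275]
tool_rot: [0.685, 0.729, -0.0, -0.0]
ft_force: [-0.1, 0.7, -0.1]
grip_width: 0.0511
grasp_force: 0.0
clock: 29.87
eef_pos: [0.6598, -0.025, 0.2648]
tool_rot: [0.687, 0.727, -0.0, 0.002]
ft_force: [-0.6, -0.3, -0.1]
grip_width: 0.0516
grasp_force: 0.0
grey (361, 371) [ 0.7081 -0.1935] L [0.053 0.102] ang -44.2
grey (416, 301) [ 0.7536 -0.1148] L [0.018 0.061] ang -64.0
grey (230, 302) [ 0.5779 -0.1252] L [0.062 0.019] ang 71.5
grey (112, 267) [ 0.469 -0.096] L [0.056 0.052] ang 64.9
grey (496, 179) [0.8094 0.0052] L [0.021 0.059] ang 1.9
grey (84, 131) [0.4555 0.0253] L [0.048 0.049] ang -94.9
grey (323, 121) [0.656  0.0452] L [0.075 0.196] ang -84.9
white (361, 372) [ 0.7181 -0.2367] L [0.059 0.115] ang -43.5
white (493, 43) [0.8123 0.1253] L [0.076 0.015] ang 91.8
white (322, 121) [0.6555 0.046 ] L [0.078 0.232] ang -85.1
plate ((0.6565887928009033, 0.037738047540187836), (0.06173421069979668, 0.181115984916687), 3.3981375694274902)
hole [323.  221.5] [17.7 19.1] [ 0.6605 -0.0349  0.096 ]
```

Run:
```python
from h import *;import pickle;from workcell import bot
o,c=pickle.load(open("w12.pkl","rb"))
f=lambda y,x=0,z=.096:np.array([.6558+y*np.cos(np.radians(93.47))+x*np.sin(np.radians(93.47)),.0505+y*np.sin(np.radians(93.47))-x*np.cos(np.radians(93.47)),z])
for y in(.1025,.085,-.085,-.1025):print(y,px(c,f(y),o))
print("pin tips",px(c,f(.085,0,.108),o),px(c,f(-.085,0,.108),o))
h=cv2.cvtColor(c["pixels"],cv2.COLOR_RGB2HSV);u=300
col=h[:,u];print([(v,*col[v][1:]) for v in range(0,260,10)])
t=bot.camera("top");pickle.dump(t,open("t12.pkl","wb"));m=masks(t["pixels"])
for k,z,lo in(("white",.096,200),("red",.136,30),("grey",.07,80)):
    for b in blobs(m[k],lo):
        r=cv2.minAreaRect(b);p=ray(t,r[0],z)[0]
        if .4<p[0]<.72 and -.1<p[1]<.4: print(k,np.round(r[0]),p.round(4),np.round(ray(t,cv2.boxPoints(r),z)[:,:2],3).tolist())
```

```text
0.1025 [322.67919078 -39.74395116]
0.085 [322.78087578 -11.47659506]
-0.085 [323.61661604 220.85038246]
-0.1025 [323.68959233 241.13702078]
pin tips [322.7933444  -17.58116716] [323.6588873  224.41691401]
[(0, np.uint8(14), np.uint8(184)), (10, np.uint8(13), np.uint8(183)), (20, np.uint8(12), np.uint8(184)), (30, np.uint8(14), np.uint8(184)), (40, np.uint8(13), np.uint8(183)), (50, np.uint8(14), np.uint8(183)), (60, np.uint8(14), np.uint8(184)), (70, np.uint8(14), np.uint8(184)), (80, np.uint8(14), np.uint8(184)), (90, np.uint8(14), np.uint8(184)), (100, np.uint8(14), np.uint8(183)), (110, np.uint8(16), np.uint8(114)), (120, np.uint8(14), np.uint8(113)), (130, np.uint8(16), np.uint8(113)), (140, np.uint8(14), np.uint8(113)), (150, np.uint8(16), np.uint8(112)), (160, np.uint8(16), np.uint8(113)), (170, np.uint8(16), np.uint8(113)), (180, np.uint8(14), np.uint8(112)), (190, np.uint8(16), np.uint8(113)), (200, np.uint8(14), np.uint8(181)), (210, np.uint8(14), np.uint8(180)), (220, np.uint8(14), np.uint8(179)), (230, np.uint8(14), np.uint8(177)), (240, np.uint8(16), np.uint8(178)), (250, np.uint8(138), np.uint8(87))]
white [165. 274.] [0.4704 0.3717 0.096 ] [[0.494, 0.395], [0.493, 0.349], [0.447, 0.348], [0.448, 0.395]]
white [267. 274.] [0.4629 0.0742 0.096 ] [[0.758, 0.15], [0.76, 0.011], [0.18, 0.001], [0.179, 0.135]]
grey [216. 278.] [0.4577 0.2297 0.07  ] [[0.481, 0.252], [0.48, 0.207], [0.435, 0.207], [0.436, 0.252]]
```

The near hole lands within 1 px of the prediction; the far hole is outside the image, so I'll shift and check it.

```bash
python3 -m pendant '[0.04,0,-0.03,0,0,0,0.6, 0.08,0,-0.06,0,0,0,0.6, 0.12,0,-0.08,0,0,0,0.6, 0.14,0,-0.1,0,0,0,0.6, 0.14,0,-0.1,0,0,0,0.6, 0.14,0,-0.1,0,0,0,0.6, 0.14,0,-0.1,0,0,0,0.6, 0.14,0,-0.1,0,0,0,0.6, 0.14,0,-0.1,0,0,0,0.6, 0.14,0,-0.1,0,0,0,0.6]'
python3 w.py w13 | grep grey; python3 cov.py w13 .096
```

```text
clock: 30.8
eef_pos: [0.6546, 0.0499, 0.3119]
tool_rot: [0.685, 0.728, -0.001, -0.0]
ft_force: [-0.0, -0.3, -0.1]
grip_width: 0.0512
grasp_force: 0.0
grey (349, 391) [ 0.6978 -0.1767] L [0.055 0.074] ang -44.5
grey (143, 310) [ 0.4659 -0.0894] L [0.059 0.05 ] ang 66.8
grey (415, 301) [ 0.7612 -0.0602] L [0.02  0.069] ang -63.9
grey (230, 302) [ 0.5612 -0.0734] L [0.07  0.021] ang 71.8
grey (473, 237) [0.8116 0.0155] L [0.058 0.021] ang 3.6
grey (126, 206) [0.4558 0.0265] L [0.047 0.05 ] ang -93.1
grey (325, 192) [0.656  0.0528] L [0.076 0.218] ang -84.8
grey (472, 105) [0.7897 0.1443] L [0.105 0.014] ang 92.6
plate ((0.6561127305030823, 0.04966841638088226), (0.06234127655625343, 0.20362162590026855), 3.5887610912323)
hole [325.5 284.5] [15. 15.] [ 0.6615 -0.0352  0.096 ]
hole [323.5 106.5] [17.  22.6] [0.6491 0.1333 0.096 ]
mid [0.65530568 0.04907223 0.096     ] dist 0.16896949746062623 ang -85.79095418571404
```

The plate is centred at (0.656, 0.050), yaw 3.6°, with both holes at the shoulders and the correct size at seat height. Handing in.

```bash
python3 -c "
from workcell import bot
print(bot.job_done())"
```

```text
the job is handed in; nothing more can be done
None
```

I handed the job in at about 31 s on the robot clock, but got no verdict back: the full canister is upright in the pocket, both empties are back standing on the bench where they were found, and the cover lies flat over both pins.

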